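# Clamp the tube in the drilling fixture

### The arm

A 7-joint arm with a two-finger parallel gripper is mounted at the origin on the work surface. World frame = base frame: x ahead of the robot, y to its left, z up, the work surface at z = 0. Lengths are in m, angles in rad, forces in N, time in s.
With the tool pointing down it reaches from about 0.425 to 0.875 m from the base axis. Payload 4.7 kg.
Tool frame: the origin (TCP) lies midway between the tips of the shut fingers; the grasp point (between the pads) lies 19 mm behind it; z points along the fingers, y is the line along which they close (so a half turn about z gives the same grasp; the last joint's range is limited). The gripper opens to 87 mm and grips with 3 to 60 N. Pads are 19 mm wide; open, the fingers measure 117 mm over their backs; the gripper's body (75 mm by 190 mm) begins 51 mm behind the grasp point.
Start: joints at [-1.206, 0.321, -0.07, 1.45, 0.023, 1.371, -0.057], TCP at [0.223, 0.61, 0.223] pointing down, gripper open.
Joint ranges: [-2.86, 2.86], [-0.3, 2.09], [-1.38, 1.24], [0.06, 2.45], [-1.56, 4.7], [0.09, 2.05], [-2.69, 2.69]. Speed limits (rad/s): [2.57, 2.57, 3.14, 3.14, 3.14, 3.14, 3.14].

### API

Orientations are given as a unit quaternion [w, x, y, z].
In Python, from station import monitor, snapshot, get_calibration, sign_off, boxes_of, outline_of gives the robot as it stands. The module is installed in compiled form; this text tells all that it offers.
- The arm moves only by the tool send_rows, never from a script. Its argument "targets" is a list of rows, each a list of 5 numbers: the shift along the tool's x, y, z as a fraction of full scale, then the turn about the tool's z as a fraction of full scale, then the opening, from -1 (shut) to 1 (fully open), so that 0 is half open. In form: [[dx, dy, dz, turn, claw], ...]. A call has 1 to 8 rows; each row shifts and turns the commanded pose from where the row before left it, along the tool's axes as they then stand; what a row does not reach is not made up. Full scale, the value 1, is 0.3 m for a shift and pi rad for a turn. A row lasts 1/12 s, in which the tool goes at most 41.7 mm and 7.16 degrees, less where a joint would pass 70% of its speed; a pose out of reach is approached as far as the arm can. A call with a number of a shift or a turn outside -1 to 1 is refused whole. A call with a gripper value outside its range is refused whole. The fingers move at their own pace and stop on an object; "squeeze" is the grip in N (left out, the last holds). Time passes only in rows, so rows that do not move let the fingers close. It gives the time, the measured TCP pose, the force, the opening and the grip force at its end, in the units of the state.
- monitor.get_obs(): the state, without advancing time (a new reading comes with each control period).
- snapshot(name): name is "scene" or "top" or "wrist"; returns the picture (420x560x3 uint8, blue, green, red); there is no depth.
- get_calibration(name): a dict with "camera_matrix" (3x3 intrinsics, pixels), "T" (4x4, takes a point from camera to world coordinates); the wrist camera has in their place "hand_eye" (4x4, takes a point from camera to tool coordinates, whose origin is the TCP and whose axes are the flange's). Camera axes: x right, y up, looking along -z (the intrinsics and any distortion apply to the point x, -y, -z); pixel columns grow to the right and rows downward; lengths in m; the calibration is good to about 2 mm. A picture is of the moment at which its call begins: read the wrist's pose just before it. get_calibration takes no time and is no camera call.
- sign_off(): hands the job in; it is judged then, once.
Trained networks look in the newest picture that a camera, given by its name, has taken for a name from the list of things; names that differ only in an ending like _2 or _b are one class to them, and where a whole thing is asked for, a point or a joint stands for the part that bears it (a point fixed in the world has none). Each returns a list of dicts, best first, with "confidence" (0 to 1); they miss things now and then, are a little off and sometimes report something else, mostly with a low value. They report only what shows in the picture. A call takes as long as a camera call.
- boxes_of(query, camera): "centre" ([x, y, z] in m, in the coordinates of the camera as it stood for that picture, good to about 4 mm: the middle of the surface that is visible of it).
- outline_of(query, camera): "mask" (420x560 bool, what is visible of it).
The state is a dict: "time": time; "joints": joint angles; "qd": joint speeds; "tau": joint torques, N m; "tcp_pos": TCP position; "tcp_rot": TCP orientation; "force": force on the tool from outside, world axes, zero at the start; "ft_torque": the same for the moment, N m; "width": finger opening in m; "grasp_force": force on a finger pad.
Only numpy, scipy, OpenCV 4.12 (cv2) and the standard library are available. Lean on these libraries where they do the work, as an engineer would, in place of code of your own. Each camera call takes 0.05 s, during which the arm holds its last target. There are 200 camera calls.

### The job

Clamp the tube in its fixture, ready for drilling: swing the hinged strap over the tube and lower it gently until it rests on the tube, stand the swing bolt up fully home in the slot in the strap's nose, then fold its cam lever over the strap and press it down to its stop so that the strap grips the tube. Leave the tube where it lies and do not disturb the things lying about on the bench.

Things in the scene. Friction and masses are not known exactly. Their poses are not given: they have to be found in the camera images.
- clamp: Tube clamp bolted to the bench; it cannot move. Dark steel plate 240 x 124 x 10 mm (long side along x), in its middle a grey saddle 40 mm wide along x in which the tube lies, and a vee rest near each end. Origin: centre of the plate's underside, on the bench. Its x axis runs along the tube, y towards the strap's hinge, z up; the swing bolt is on the -y side. Tube axis 46 mm above the bench.
- hinge_pin (a point): Centre of the strap's hinge pin: clamp frame y = +38 mm, 46 mm above the bench; the pin runs along the clamp's x.
- strap (a joint): Angle of the strap in rad about the hinge pin. It starts at 1.4 to 1.85, standing up on its stiff hinge (between 0.8 and 1.85 it stays where left; 2.0 is its stop), and gets smaller as the strap swings over the tube to -y: about 0.04 resting on the tube, 0.00 clamped. Below 0.7 it falls shut by its weight (0.38 kg) if let go, so hold it while lowering.
- strap_nose (a point): Centre of the strap's flat forked nose, its free end: 40 mm wide along the clamp's x (pinch it across this width), 12 mm thick, 79 mm from the hinge pin measured along the strap and 8 mm above the pin when closed; the strap ends 11 mm beyond this point. The slot in the nose, 14 mm wide, is open at the end.
- pad: Sprung pressure pad (30 x 14 mm) under the strap's crown, which bears on the top of the tube and gives up to 4 mm. Part of the strap. Origin: centre of its lower face.
- bolt_pivot (a point): Centre of the swing bolt's pivot pin: clamp frame y = -42 mm, 20 mm above the bench; the pin runs along the clamp's x.
- bolt (a joint): Angle of the swing bolt in rad about its pivot: at 0 it stands upright; positive leans out to -y, away from the tube. It starts lying on its stop at about 1.3 and flops back there if let go; fully home in the slot it leans in at -0.06 and stays there.
- cam_pin (a point): Pin of the cam lever at the end of the swing bolt, 56.5 mm from the bolt's pivot. The lever turns about it, parallel to the bolt's pivot.
- lever (a joint): Angle of the cam lever to the bolt in rad: 0 in line with it (open; starts at 0 to 0.2), growing as it folds towards the strap; 1.70 is its stop, fully down. Stiff: it stays where left. Below 0.3 the cam clears the nose of a resting strap (it fouls a raised one); from about 0.5 it bears on it and needs 5 to 12 N at the ball until it meets the stop.
- lever_ball (a point): Centre of the black ball, 20 mm across, ending the cam lever: 75 mm from the cam pin; with the lever at 0, 131 mm from the bolt's pivot and 0.1 rad further out than the bolt. Starts about 40 mm above the bench, ends 75 mm above it and 36 mm to +y of the tube axis. Fingers astride it clear the strap up to lever 1.0; then push on its top, along its arc: dragging sideways can pull the bolt out.
- tube: Aluminium tube, 42 mm outside, 300 mm long, about 0.35 kg, lying loose in the saddle. Origin: its centre; x along the tube.
- spanner_mid (a point): Steel spanner 190 mm long lying on the bench, to be left alone: its middle.
- offcut_mid (a point): Short tube offcut, 42 mm across, 60 mm tall, standing on the bench, to be left alone: its centre.
- square_mid (a point): Fitter's square, stock 90 mm and blade 140 mm, lying on the bench, to be left alone: middle of its stock.

How it is judged:
On the way, in this order (a step that is already met when the one before it is completed fails the run):
1. the strap lies on the tube (value of joint strap below 0.07 rad), for 0.2 s.
2. the swing bolt stands in the slot of the closed strap (value of joint strap below 0.07 rad and value of joint bolt below 0.04 rad), for 0.2 s.
At the end, for the whole second after the job is handed in: Strap down on the tube (below 0.03 rad), bolt home in the slot (below 0.04 rad), cam lever down (above 1.62 rad), the pad pressing the tube with over 35 N, the tube at rest within 8 mm of where it was (value of joint strap below 0.03 rad and value of joint bolt below 0.04 rad and value of joint lever above 1.62 rad and contact force between pad and tube above 35 N and distance of tube from where it was at the start of the episode below 0.008 m and linear speed of tube below 0.01 m/s); the robot touches nothing.
It fails at once if the strap is let fall or slammed on the tube (faster than 4 rad/s) (velocity of joint strap below -4 rad/s).
It fails at once if the thin-walled tube is crushed (over 200 N from the pad) (contact force between pad and tube above 200 N).
It fails at once if the spanner, the tube offcut or the square is moved more than 20 mm (distance of any of spanner_mid, offcut_mid, square_mid from where it was at the start of the episode above 0.02 m).
It also fails if it takes over 54 s, if anything falls off the work surface, if the arm or the gripper's body presses on something with over 40 N, if the wrist force passes 120 N, or if a joint passes its speed limit or range.

## Working session

There is one attempt and no reset: what is moved stays moved. The work goes in short steps, Python scripts to look and compute and a tool call to move; the robot and the scene stay as the last step left them, time stands still between calls to the robot, and variables do not carry over. Pictures are saved under pics/ and viewed, at most 12 in all, crops included, and the job is handed in when it is done.

Besides the shell and the picture viewer there is one more tool, called as name([rows], argument=value, ...), one row to a line, values as JSON. send_rows: Moves the arm, as the interface text tells. Shift numbers are shares of 0.3 m and turn numbers shares of pi rad, none past 1 either way. Its arguments: {"type":"object","properties":{"targets":{"type":"array","items":{"type":"array","items":{"type":"number"}}},"squeeze":{"type":"number"}},"required":["targets"]}

```bash
mkdir -p pics; cat > h.py <<'E'
import numpy as np, cv2
from scipy.spatial.transform import Rotation as R
from station import monitor, snapshot, get_calibration, sign_off, boxes_of, outline_of
def T_of(cam):
    c=get_calibration(cam)
    if 'T' in c: return np.array(c['T'])
    o=monitor.get_obs(); q=o['tcp_rot']; T=np.eye(4)
    T[:3,:3]=R.from_quat([q[1],q[2],q[3],q[0]]).as_matrix(); T[:3,3]=o['tcp_pos']
    return T@np.array(c['hand_eye'])
def find(q,cam,T):
    return [(round(d['confidence'],2),np.round((T@np.r_[d['centre'],1])[:3],4)) for d in boxes_of(q,cam)[:2]]
def proj(P,cam,T):
    K=np.array(get_calibration(cam)['camera_matrix']); p=(np.linalg.inv(T)@np.r_[P,1])[:3]*[1,-1,-1]
    u=K@p; return u[:2]/u[2]
def ray(uv,cam,T):
    K=np.array(get_calibration(cam)['camera_matrix']); d=np.linalg.inv(K)@np.r_[uv,1]; return T[:3,3],T[:3,:3]@(d*[1,-1,-1])
def onz(uv,z,cam,T):
    o,d=ray(uv,cam,T); return o+d*(z-o[2])/d[2]
E
cat > a.py <<'E'
from h import *
o=monitor.get_obs(); print({k:np.round(v,3) for k,v in o.items()})
for c in ['scene','top']:
    T=T_of(c); im=snapshot(c); cv2.imwrite(f'pics/{c}0.png',im); print(c, T[:3,3], get_calibration(c).keys())
    for q in ['clamp','tube','strap_nose','pad','lever_ball','cam_pin','bolt','spanner_mid','offcut_mid','square_mid']: print(q,find(q,c,T))
E
python3 a.py
```

```text
{'time': np.float64(0.0), 'joints': array([-1.206,  0.322, -0.07 ,  1.452,  0.023,  1.371, -0.057]), 'qd': array([ 0.001,  0.   ,  0.   , -0.   ,  0.001, -0.   ,  0.001]), 'tau': array([-0.0000e+00, -4.9129e+01, -4.0400e-01, -3.1253e+01, -6.4000e-02,
        4.4000e-02,  0.0000e+00]), 'tcp_pos': array([0.223, 0.61 , 0.221]), 'tcp_rot': array([-0.   ,  0.174,  0.985, -0.001]), 'force': array([-1.188, -0.28 ,  0.781]), 'ft_torque': array([ 0.09 , -0.025, -0.   ]), 'grasp_force': np.float64(0.0), 'width': np.float64(0.087)}
scene [1.0644101  0.75558879 0.85950569] dict_keys(['camera_matrix', 'T'])
clamp [(0.65, array([0.6045, 0.0135, 0.0057]))]
tube [(0.88, array([0.6337, 0.0188, 0.0591])), (0.19, array([ 0.6528, -0.1044,  0.04  ]))]
strap_nose [(0.54, array([0.5735, 0.0289, 0.1047]))]
pad []
lever_ball [(0.72, array([ 0.6523, -0.1108,  0.0471]))]
cam_pin [(0.72, array([0.6064, 0.0155, 0.0085])), (0.54, array([ 0.6573, -0.1016,  0.041 ]))]
bolt [(0.49, array([ 0.6517, -0.0996,  0.0459]))]
spanner_mid [(0.5, array([ 0.6033, -0.3932,  0.0076])), (0.23, array([0.6021, 0.0151, 0.0108]))]
offcut_mid [(0.9, array([0.4047, 0.3467, 0.0422])), (0.29, array([0.6047, 0.0127, 0.0102]))]
square_mid [(0.75, array([0.6099, 0.3699, 0.0203]))]
top [0.35317882 0.00418744 1.25714662] dict_keys(['camera_matrix', 'T'])
clamp [(0.8, array([ 0.594 , -0.0225,  0.0096]))]
tube [(0.9, array([ 0.5862, -0.0167,  0.0638]))]
strap_nose [(0.46, array([0.5641, 0.0215, 0.1081]))]
pad [(0.27, array([ 0.5947, -0.0239,  0.0113]))]
lever_ball [(0.51, array([ 0.6512, -0.115 ,  0.0421])), (0.41, array([0.5657, 0.0222, 0.1083]))]
cam_pin [(0.68, array([ 0.6456, -0.1045,  0.0396]))]
bolt []
spanner_mid [(0.87, array([ 0.5966, -0.3972,  0.0069])), (0.73, array([ 0.5948, -0.024 ,  0.0125]))]
offcut_mid [(0.48, array([0.3944, 0.3453, 0.041 ]))]
square_mid [(0.91, array([0.598 , 0.3693, 0.0245]))]
```

View pics/scene0.png

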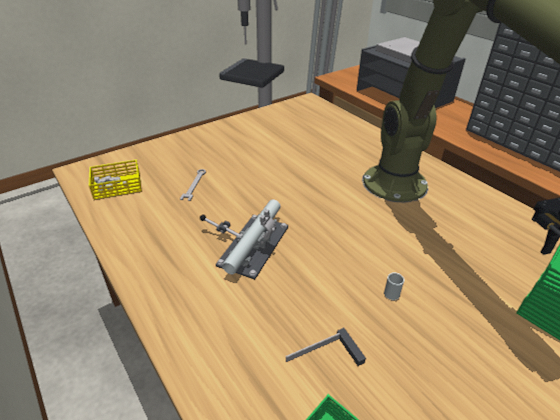

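View pics/top0.png

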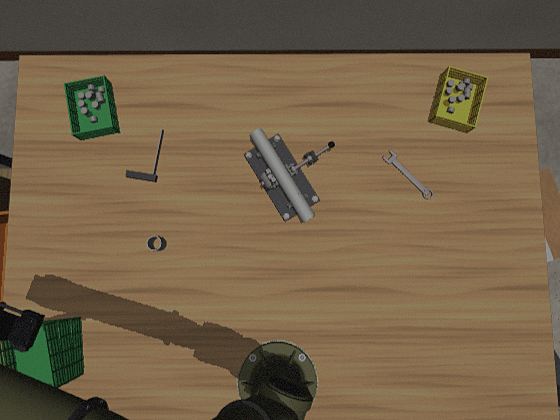

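The top view shows the tube from about (258,135) to (305,218), the ball at (332,145), and the raised strap near (268,180). In the scene view the clamp is at (250,240), with the bolt and ball lying out to (203,217). The spanner, offcut and square are all well clear. Next I fit the clamp frame.

```bash
cat > b.py <<'E'
from h import *
T=T_of('top'); snapshot('top')
m=outline_of('tube','top')[0]['mask'].astype(np.uint8)
pts=np.argwhere(m)[:,::-1].astype(float)
W=np.array([onz(p,.055,'top',T)[:2] for p in pts])
r=cv2.minAreaRect((W*1000).astype(np.float32)); print('rect',r)
c=W.mean(0); u=np.linalg.svd(W-c,full_matrices=False)[2][0]; u*=np.sign(u[0]); print('axis',c,u,np.degrees(np.arctan2(u[1],u[0])))
l=(W-c)@u; print('ends',l.min(),l.max())
yv=np.array([-u[1],u[0]]); o=c+u*(l.min()+l.max())/2; print('origin',o)
def fr(P): return np.round(np.r_[(P[:2]-o)@u,(P[:2]-o)@yv,P[2]]*1000,1)
print('ball', fr(onz((331.5,145),.042,'top',T)))
for q in ['clamp','strap_nose','lever_ball','cam_pin','strap','hinge_pin']:
    print(q,[(k,fr(p)) for k,p in find(q,'top',T)])
E
python3 b.py
```

```text
rect ((589.314453125, -17.04743194580078), (305.7467041015625, 44.15269470214844), 31.30035972595215)
axis [ 0.58613548 -0.01969011] [0.85707772 0.51518713] 31.0099636987073
ends -0.14882480481052443 0.156981028239837
origin [ 0.58963074 -0.01758912]
ball [   0.7 -173.9   42. ]
clamp [(0.62, array([ 4.5, -8.6,  8.3]))]
strap_nose [(0.75, array([ -2.4,  47.1, 109.2]))]
lever_ball [(0.7, array([   0.7, -116.4,   44.4])), (0.58, array([  0.7, -10.2,   9.3]))]
cam_pin [(0.83, array([   4.3, -105.3,   42.4])), (0.32, array([ 2.5, -8. ,  8.4]))]
strap [(0.63, array([ -5. ,  46.9, 107.6]))]
hinge_pin [(0.81, array([ 2.3, -9.2,  7.6])), (0.73, array([-192.5, -331.3,    5.4]))]
```

send_rows([
  [0,0,-0.055,0.036,1],
  [0,0,-0.055,0.036,1],
  [0,0,-0.055,0.036,1],
  [0,0,-0.055,0.036,1],
  [0,0,-0.055,0.036,1],
  [0,0,-0.055,0.036,1],
])

```text
time: 2.0
tcp_pos: [0.2233, 0.6104, 0.3225]
tcp_rot: [-0.0, 0.495, 0.869, 0.0]
force: [0.7, 0.6, -0.1]
width: 0.0871
grasp_force: 0.0
```

send_rows([
  [-0.1,-0.03,0,0,1],
  [-0.13,0,0,0,1],
  [-0.13,0,0,0,1],
  [-0.13,0,0,0,1],
  [-0.13,0,0,0,1],
  [-0.13,0,0,0,1],
  [-0.13,0,0,0,1],
  [-0.13,0,0,0,1],
])

```text
time: 2.67
tcp_pos: [0.3725, 0.3443, 0.3219]
tcp_rot: [-0.0, 0.492, 0.87, 0.0]
force: [0.4, -0.4, -0.1]
width: 0.0874
grasp_force: 0.0
```

send_rows([
  [-0.13,0,0,0,1],
  [-0.13,0,0,0,1],
  [-0.13,0,0,0,1],
  [-0.13,0,0,0,1],
  [-0.13,0,0,0,1],
  [-0.13,0,0,0,1],
  [-0.13,0,0,0,1],
  [-0.13,0,0,0,1],
])

```text
time: 3.33
tcp_pos: [0.5333, 0.0769, 0.3221]
tcp_rot: [0.0, 0.492, 0.871, 0.001]
force: [0.1, 1.1, 0.5]
width: 0.0873
grasp_force: 0.0
```

send_rows([
  [-0.1,0,0,0,1],
  [-0.1,0,0,0,1],
  [0,0,0,0,1],
  [0,0,0,0,1],
  [0,0,0,0,1],
])

```text
time: 3.75
tcp_pos: [0.5633, 0.0282, 0.3214]
tcp_rot: [-0.0, 0.492, 0.871, 0.0]
force: [-0.3, 0.7, 0.9]
width: 0.0868
grasp_force: 0.0
```

```bash
cat > c.py <<'E'
from h import *
o0=np.array([.58963,-.01759]); a=np.radians(31.1); u=np.array([np.cos(a),np.sin(a)]); yv=np.array([-u[1],u[0]])
def fr(P): return np.round(np.r_[(P[:2]-o0)@u,(P[:2]-o0)@yv,P[2]]*1000,1)
def inv(p): p=np.array(p)/1000; return np.r_[o0+p[0]*u+p[1]*yv,p[2]]
def nose(t): return [0,38-79*np.cos(t)+8*np.sin(t),46+79*np.sin(t)+8*np.cos(t)]
E
cat > d.py <<'E'
import sys
from c import *
o=monitor.get_obs(); T=T_of('wrist'); im=snapshot('wrist')
print('tcp',fr(o['tcp_pos']),'cam',fr(T[:3,3]),T[:3,2])
for q in ['tube','strap_nose','lever_ball','cam_pin','pad','clamp']: print(q,[(k,fr(p)) for k,p in find(q,'wrist',T)])
for n,p in dict(b=[0,-174,42],h=[0,38,46],piv=[0,-42,20],o=[0,0,10],n14=nose(1.4),n18=nose(1.8)).items():
    v=proj(inv(p),'wrist',T); print(n,v)
    cv2.circle(im,tuple(int(t) for t in v),2,(0,0,255),-1); cv2.putText(im,n,tuple(int(t)+4 for t in v),0,.4,(0,0,255))
cv2.imwrite('pics/%s.png'%sys.argv[1],im)
E
python3 d.py w1
```

```text
tcp [  1.1  52.8 321.4] cam [  0.7 118.8 484.2] [-0.12483288  0.20619106  0.97051636]
tube [(0.74, array([ 2.8,  4.9, 59.1])), (0.58, array([  2.9,  47.3, 110. ]))]
strap_nose []
lever_ball [(0.69, array([   2.4, -132.1,   45.6]))]
cam_pin [(0.85, array([  -3.3, -117.1,   41.8]))]
pad [(0.4, array([-2.2, 62.6, 91.9]))]
clamp [(0.77, array([-0.5, 15.7,  6. ]))]
b [278.332832   331.35214431]
h [278.25617537 189.75852072]
piv [278.31018499 241.24290744]
o [278.30549627 211.24788334]
n14 [278.15389516 208.03258831]
n18 [278.14369796 178.86279007]
```

View pics/w1.png

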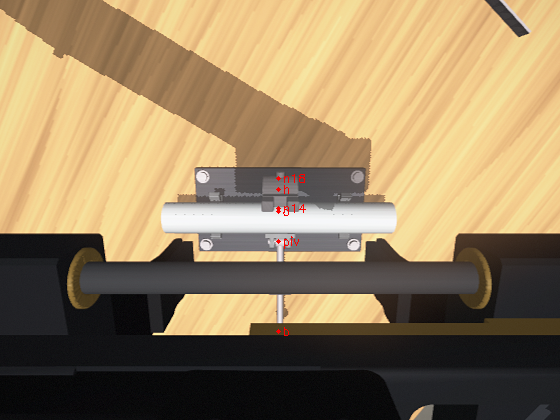

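```bash
cat > e.py <<'E'
import cv2
a=cv2.imread('pics/top0.png')[120:230,230:350]; b=cv2.imread('pics/scene0.png')[180:290,190:310]
c=cv2.imread('pics/w1.png')[160:260,185:375]
f=lambda x,h:cv2.resize(x,None,fx=h,fy=h,interpolation=2)
import numpy as np
t=np.hstack([f(a,3),f(b,3)]); c=f(c,2.2); c=cv2.copyMakeBorder(c,0,0,0,t.shape[1]-c.shape[1],0)
cv2.imwrite('pics/z1.png',np.vstack([t,c])); print(t.shape,c.shape)
E
python3 e.py
```

```text
(330, 720, 3) (220, 720, 3)
```

View pics/z1.png

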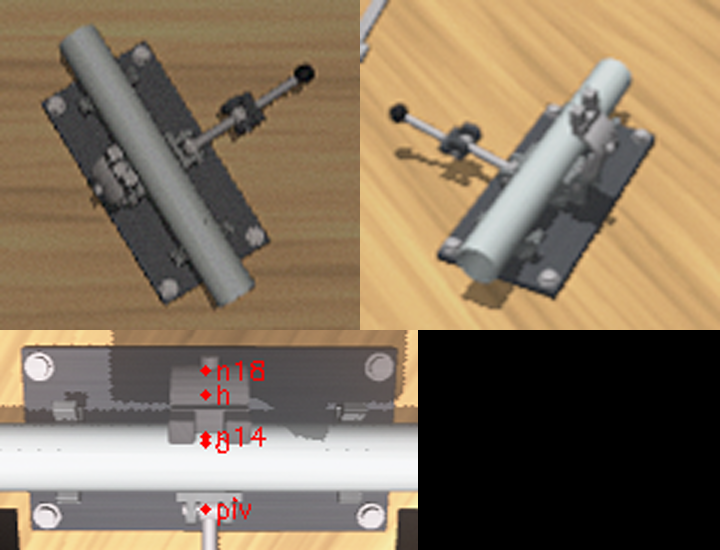

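The zoomed crops show the fork tips standing up just hinge-side of the tube. They are near row 206, column 279 in the wrist picture and near (271,177) in the top picture. My clamp frame is a few mm short in x and y, so I'll correct it and fit the strap angle.

```bash
sed -i 's/^o0=.*;/&/; s/\.58963,-\.01759\]); a/.58963+.00016,-.01759+.0036]); a/' c.py; cat > f.py <<'E'
from c import *
o=monitor.get_obs(); print('tcp',fr(o['tcp_pos']))
T=T_of('wrist'); Tt=T_of('top')
c=[proj(inv([x,y,10]),'wrist',T) for x,y in [(-120,-62),(120,62)]]; print('plate exp 195,250/367,167',c)
print('plate top', [proj(inv([x,y,10]),'top',Tt).round() for x,y in [(-120,-62),(120,62),(120,-62),(-120,62)]])
for t in np.arange(1.4,1.9,.1):
    p=[0,38-90*np.cos(t)+8*np.sin(t),46+90*np.sin(t)+8*np.cos(t)]
    print(round(t,2),np.round(p),proj(inv(p),'wrist',T).round(1),proj(inv(p),'top',Tt).round(1),np.round(nose(t)))
E
python3 f.py
```

```text
tcp [ -0.9  49.8 321.7]
plate exp 195,250/367,167 [array([198.44675425, 249.67815666]), array([365.78080339, 165.86046154])]
plate top [array([319., 201.]), array([242., 154.]), array([277., 134.]), array([283., 222.])]
1.4 [  0.  31. 136.] [279.9 209.2] [270.8 174.5] [  0.  32. 125.]
1.5 [  0.  40. 136.] [279.9 200.9] [267.9 176.2] [  0.  40. 125.]
1.6 [  0.  49. 136.] [280.  192.4] [265.1 177.9] [  0.  48. 125.]
1.7 [  0.  58. 134.] [280.  183.7] [262.3 179.7] [  0.  56. 123.]
1.8 [  0.  66. 132.] [280. 175.] [259.5 181.6] [  0.  64. 121.]
```

send_rows([
  [-0.032,0.003,0.1,0,1],
  [0,0,0.1,0,1],
  [0,0,0.1,0,1],
  [0,0,0.1,0,1],
  [0,0,0.1,0,1],
  [0,0,0.1,0,1],
  [0,0,0.08,0,1],
  [0,0,0.03,0,1],
])

```text
time: 4.77
tcp_pos: [0.5667, 0.0199, 0.1049]
tcp_rot: [-0.002, 0.492, 0.871, -0.002]
force: [-0.7, 0.3, 1.2]
width: 0.087
grasp_force: 0.0
```

send_rows([
  [0,0,0,0,0.2],
  [0,0,0,0,0],
  [0,0,0,0,-0.3],
  [0,0,0,0,-1],
  [0,0,0,0,-1],
  [0,0,0,0,-1],
  [0,0,0,0,-1],
  [0,0,0,0,-1],
], squeeze=25)

```text
time: 5.43
tcp_pos: [0.5694, 0.0196, 0.1089]
tcp_rot: [0.0, 0.492, 0.87, 0.0]
force: [-0.5, 0.6, 0.1]
width: 0.0415
grasp_force: 0.0
```

```bash
python3 d.py w2|head -3; python3 - <<'E'
from c import *
print(monitor.get_obs()['width'],fr(np.array(monitor.get_obs()['tcp_pos'])))
# arc rows: TCP y,z in clamp frame
r=80.9;t=np.r_[np.linspace(1.45,.3,16),np.linspace(.3,.05,9)[1:]]; f=t+.149
y=38-r*np.cos(f);z=27+r*np.sin(f)
print(np.round(np.c_[t[1:],np.diff(y)/300,-np.diff(z)/300],3).tolist())
E
```

```text
tcp [-1.000e-01  3.930e+01  1.089e+02] cam [ -0.6 105.4 271.6] [-0.12569486  0.20670901  0.9702949 ]
tube [(0.81, array([ 0.2, -9.9, 59.1]))]
strap_nose [(0.8, array([  2.4,  49.6, 107.5]))]
0.03966993282414018 [  0.2  39.3 108.9]
[[1.373, -0.021, 0.0], [1.297, -0.021, 0.002], [1.22, -0.02, 0.003], [1.143, -0.02, 0.005], [1.067, -0.02, 0.006], [0.99, -0.019, 0.008], [0.913, -0.018, 0.009], [0.837, -0.018, 0.011], [0.76, -0.017, 0.012], [0.683, -0.016, 0.013], [0.607, -0.015, 0.014], [0.53, -0.014, 0.016], [0.453, -0.012, 0.017], [0.377, -0.011, 0.017], [0.3, -0.01, 0.018], [0.269, -0.004, 0.008], [0.238, -0.003, 0.008], [0.206, -0.003, 0.008], [0.175, -0.003, 0.008], [0.144, -0.003, 0.008], [0.112, -0.002, 0.008], [0.081, -0.002, 0.008], [0.05, -0.002, 0.008]]
```

Opening reads 39.7 mm, which matches the 40 mm nose, so it's gripped. Now I follow the arc.

send_rows([
  [0,0,0,0,-1],
  [-0.021,0,0,0,-1],
  [-0.021,0,0.002,0,-1],
  [-0.02,0,0.003,0,-1],
  [-0.02,0,0.005,0,-1],
  [-0.02,0,0.006,0,-1],
  [-0.019,0,0.008,0,-1],
  [0,0,0,0,-1],
])

```text
time: 6.45
tcp_pos: [0.5886, -0.0118, 0.1001]
tcp_rot: [0.0, 0.493, 0.87, 0.0]
force: [2.5, 5.0, -2.8]
width: 0.0397
grasp_force: 25.0
```

```bash
python3 - <<'E'
from c import *
o=monitor.get_obs(); print(o['width'],o['grasp_force'],fr(o['tcp_pos']),o['force'])
T=T_of('wrist'); im=snapshot('wrist'); cv2.imwrite('pics/w3.png',im)
E
```

```text
0.039679920599667004 24.999037188317743 [1.000e-01 2.500e+00 1.001e+02] [ 2.49534331  4.9928136  -2.84385529]
```

View pics/w3.png

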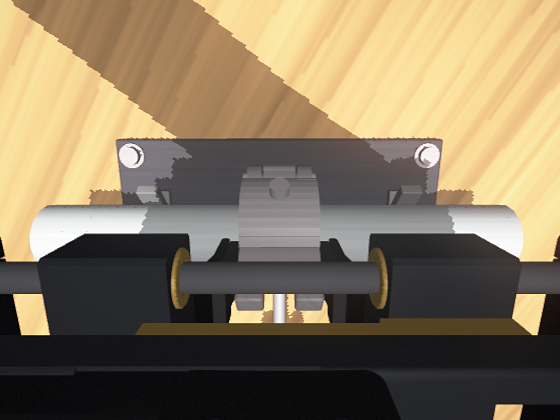

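The strap follows the fingers: crown at (280,210), fork tips at (250,300) and (310,300), with the bolt rod aligned with the slot at (279,305). I continue the arc.

send_rows([
  [-0.018,0,0.009,0,-1],
  [-0.018,0,0.011,0,-1],
  [-0.017,0,0.012,0,-1],
  [-0.016,0,0.013,0,-1],
  [-0.015,0,0.014,0,-1],
  [-0.014,0,0.016,0,-1],
  [-0.012,0,0.017,0,-1],
  [-0.011,0,0.017,0,-1],
])

```text
time: 7.17
tcp_pos: [0.6057, -0.0402, 0.0669]
tcp_rot: [-0.002, 0.492, 0.871, 0.001]
force: [-1.9, 9.0, -1.6]
width: 0.0397
grasp_force: 25.0
```

send_rows([
  [-0.01,0,0.018,0,-1],
  [-0.004,0,0.008,0,-1],
  [-0.003,0,0.008,0,-1],
  [-0.003,0,0.008,0,-1],
  [-0.003,0,0.008,0,-1],
  [-0.003,0,0.008,0,-1],
  [0,0,0,0,-1],
  [0,0,0,0,-1],
])

```text
time: 7.83
tcp_pos: [0.6089, -0.0456, 0.0495]
tcp_rot: [-0.003, 0.491, 0.871, 0.001]
force: [-2.8, 10.1, -1.2]
width: 0.0395
grasp_force: 25.0
```

```bash
python3 - <<'E'
from c import *
o=monitor.get_obs(); print(o['width'],o['grasp_force'],fr(o['tcp_pos']),o['force'])
E
```

```text
0.039495670905733686 25.0006802380085 [  0.  -36.9  49.5] [-2.76553636 10.06962573 -1.18216352]
```

send_rows([
  [0.003,0,0.008,0,-1],
  [0.002,0,0.008,0,-1],
  [0,0,0.007,0,-1],
  [0,0,0.005,0,-1],
  [0,0,0,0,-1],
])

```text
time: 8.25
tcp_pos: [0.6093, -0.046, 0.0468]
tcp_rot: [-0.003, 0.492, 0.871, 0.002]
force: [-13.4, 10.2, 31.1]
width: 0.0395
grasp_force: 25.0
```

send_rows([
  [0.005,0,-0.008,0,-1],
  [0,0,0,0,-1],
  [0,0,0,0,-1],
])

```text
time: 8.5
tcp_pos: [0.6092, -0.0459, 0.048]
tcp_rot: [-0.001, 0.492, 0.871, 0.001]
force: [-8.3, 6.9, 21.2]
width: 0.0392
grasp_force: 25.0
```

send_rows([
  [0,0,0,0,-1],
  [0,0,0,0,-1],
  [0,0,0,0,-1],
  [0,0,0,0,-1],
], squeeze=3)

```text
time: 8.83
tcp_pos: [0.6103, -0.0478, 0.0457]
tcp_rot: [0.001, 0.492, 0.87, 0.0]
force: [1.8, 1.7, 4.5]
width: 0.0396
grasp_force: 3.0
```

```bash
python3 - <<'E'
from c import *
o=monitor.get_obs(); print(o['width'],o['grasp_force'],fr(o['tcp_pos']),o['force'])
T=T_of('wrist'); im=snapshot('wrist'); cv2.imwrite('pics/w4.png',im)
print([(k,fr(p)) for k,p in find('strap_nose','wrist',T)])
T=T_of('scene'); im2=snapshot('scene')
for t in (.04,.12): print(t,[proj(inv(p),'scene',T).round(1) for p in ([ -20,38-90*np.cos(t)+8*np.sin(t),46+90*np.sin(t)+8*np.cos(t)],[20,38-90*np.cos(t)+8*np.sin(t),46+90*np.sin(t)+8*np.cos(t)])])
a=cv2.resize(im[120:400,130:430],None,fx=1.3,fy=1.3); b=cv2.resize(im2[180:281,190:290],(364,364),interpolation=2)
cv2.imwrite('pics/w4.png',np.hstack([cv2.resize(a,(390,364)),b]))
E
```

```text
0.03959119202031995 3.000051509588957 [  0.1 -39.5  45.7] [1.81124579 1.70949678 4.45683086]
[(0.79, array([ 0.8,  2.3, 69.9]))]
0.04 [array([241.2, 222.5]), array([234.8, 230.7])]
0.12 [array([241.4, 220.8]), array([235.1, 229. ])]
```

View pics/w4.png

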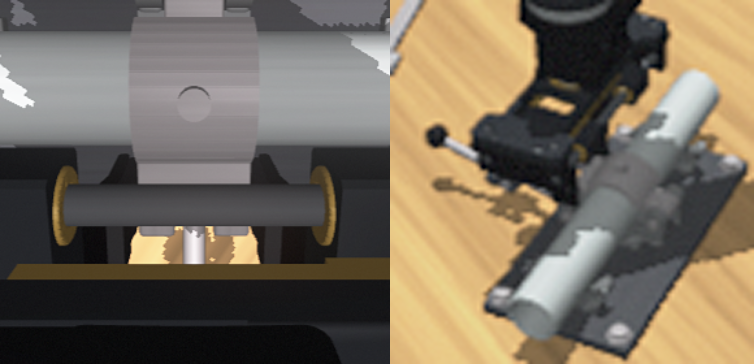

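The strap lies over the tube with its crown at left-panel (195,90). I press down a little with the light grip to confirm contact, then open.

send_rows([
  [0,0,0.01,0,-1],
  [0,0,0.005,0,-1],
  [0,0,0,0,-1],
])

```text
time: 9.23
tcp_pos: [0.61, -0.0474, 0.0407]
tcp_rot: [0.001, 0.492, 0.87, 0.0]
force: [3.6, 1.1, 1.9]
width: 0.0403
grasp_force: 3.0
```

send_rows([
  [0,0,0,0,0.1],
  [0,0,0,0,0.4],
  [0,0,0,0,0.4],
  [0,0,0,0,0.4],
])

```text
time: 9.57
tcp_pos: [0.6076, -0.0471, 0.0398]
tcp_rot: [-0.001, 0.492, 0.87, -0.001]
force: [0.6, -0.5, -0.7]
width: 0.0575
grasp_force: 0.0
```

send_rows([
  [0,0,-0.1,0,0.4],
  [0,0,-0.13,0,0.4],
  [0,0,-0.13,0,0.4],
  [-0.05,0,-0.13,0,0.4],
  [-0.13,0,-0.1,0,0.4],
  [-0.1,0,0,0,0.4],
  [0,0,0,0,0.4],
  [0,0,0,0,0.4],
])

```text
time: 10.23
tcp_pos: [0.6487, -0.1163, 0.2126]
tcp_rot: [-0.0, 0.494, 0.869, -0.001]
force: [-1.1, -0.2, -0.7]
width: 0.061
grasp_force: 0.0
```

```bash
python3 - <<'E'
from c import *
o=monitor.get_obs(); print(o['width'],fr(o['tcp_pos']),o['force'])
T=T_of('wrist'); im=snapshot('wrist')
for q in ['strap_nose','lever_ball','cam_pin']: print(q,[(k,fr(p)) for k,p in find(q,'wrist',T)])
for n,p in dict(b=[0,-171,42],bb=[0,-174,42],cp=[0,-42-56.5*np.sin(1.3),20+56.5*np.cos(1.3)],n0=nose(.04)).items():
    v=proj(inv(p),'wrist',T); print(n,v)
    cv2.circle(im,tuple(int(t) for t in v),2,(0,0,255),-1)
cv2.imwrite('pics/w5.png',im)
E
```

```text
0.060997532609937 [  -2.4 -118.   212.6] [-1.10378107 -0.16167368 -0.65637443]
strap_nose [(0.88, array([  2.4, -10.5,  67.6]))]
lever_ball [(0.73, array([   6.1, -118. ,   50.2]))]
cam_pin [(0.97, array([  -2.5, -107.5,   44.4]))]
b [282.07509457 244.28901697]
bb [282.08194086 247.02328006]
cp [281.84752076 171.59681364]
n0 [281.85778479 112.89276746]
```

View pics/w5.png

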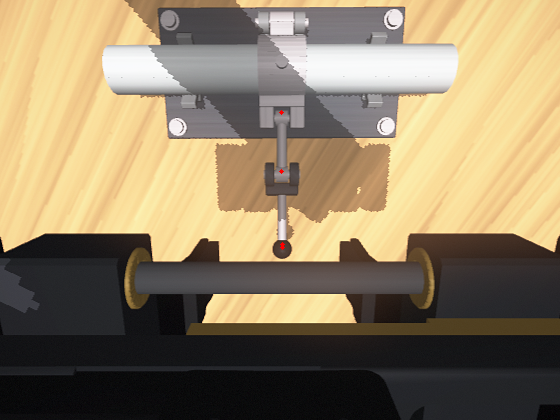

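The strap is closed with the fork's slot over the pivot at (282,112). The cam is at (282,178) and the ball at (282,248). I triangulate the ball height next.

```bash
python3 - <<'E'
from c import *
m=outline_of('lever_ball','wrist'); m=m[0]['mask'] if m else np.zeros((2,2)); print('mask',m.sum(), np.argwhere(m).mean(0) if m.sum() else 0)
Tw=T_of('wrist');Tt=T_of('top');Ts=T_of('scene')
for z in (30,42,50,57): print(z,fr(onz((282,249),z/1000,'wrist',Tw)),fr(onz((331.5,144.5),z/1000,'top',Tt)),fr(onz((203,217.5),z/1000,'scene',Ts)))
E
```

```text
mask 1660 [203.43493976 281.24518072]
30 [   2.8 -176.5   30. ] [   1.6 -180.8   30. ] [ -21.5 -186.8   30. ]
42 [   2.7 -172.    42. ] [  -0.3 -177.7   42. ] [  -9.6 -178.1   42. ]
50 [   2.6 -169.1   50. ] [  -1.5 -175.7   50. ] [  -1.6 -172.3   50. ]
57 [   2.6 -166.5   57. ] [  -2.6 -173.8   57. ] [   5.3 -167.3   57. ]
```

```bash
python3 - <<'E'
from c import *
o=monitor.get_obs(); print(o['time'],fr(o['tcp_pos']))
# bolt arc
r=131.2; f=np.linspace(1.36,.04,20); y=-42-r*np.sin(f); z=20+r*np.cos(f)
print(np.round(np.c_[f[1:],np.diff(y)/300,-np.diff(z)/300],3).tolist())
E
```

```text
10.4833 [-1.000e-01 -1.144e+02  2.122e+02]
[[1.291, 0.007, -0.029], [1.221, 0.009, -0.029], [1.152, 0.011, -0.028], [1.082, 0.013, -0.027], [1.013, 0.015, -0.026], [0.943, 0.017, -0.025], [0.874, 0.019, -0.024], [0.804, 0.02, -0.023], [0.735, 0.022, -0.021], [0.665, 0.023, -0.02], [0.596, 0.025, -0.018], [0.526, 0.026, -0.016], [0.457, 0.027, -0.014], [0.387, 0.028, -0.012], [0.318, 0.029, -0.01], [0.248, 0.029, -0.008], [0.179, 0.03, -0.006], [0.109, 0.03, -0.004], [0.04, 0.03, -0.002]]
```

send_rows([
  [-0.1,0.003,0,0,0.4],
  [-0.089,0,0.03,0,0.4],
  [0,0,0.12,0,0.4],
  [0,0,0.12,0,0.4],
  [0,0,0.12,0,0.4],
  [0,0,0.12,0,0.4],
  [0,0,0.08,0,0.4],
  [0,0,0.027,0,0.4],
])

```text
time: 11.15
tcp_pos: [0.6758, -0.1593, 0.0225]
tcp_rot: [-0.004, 0.492, 0.871, -0.001]
force: [-1.6, 1.0, -1.0]
width: 0.061
grasp_force: 0.0
```

send_rows([
  [0,0,0,0,0.4],
  [0,0,0,0,0.4],
  [0,0,0,0,-0.3],
  [0,0,0,0,-1],
  [0,0,0,0,-1],
  [0,0,0,0,-1],
  [0,0,0,0,-1],
  [0,0,0,0,-1],
], squeeze=20)

```text
time: 11.82
tcp_pos: [0.6795, -0.1617, 0.0284]
tcp_rot: [0.0, 0.492, 0.87, 0.0]
force: [-0.2, 0.1, -0.6]
width: 0.0289
grasp_force: 0.0
```

```bash
python3 - <<'E'
from c import *
o=monitor.get_obs(); print(o['time'],fr(o['tcp_pos']),o['width'],o['grasp_force'],o['force'])
E
```

```text
11.8167 [   0.5 -172.8   28.4] 0.02886234382185437 0.0 [-0.18494749  0.09058422 -0.55495509]
```

send_rows([
  [0,0,0,0,-1],
  [0,0,0,0,-1],
  [0,0,0,0,-1],
  [0,0,0,0,-1],
])

```text
time: 12.15
tcp_pos: [0.6791, -0.1619, 0.028]
tcp_rot: [-0.0, 0.492, 0.87, -0.0]
force: [-1.3, -0.0, 0.3]
width: 0.0182
grasp_force: 19.9
```

send_rows([
  [0.007,0,-0.029,0,-1],
  [0.009,0,-0.029,0,-1],
  [0.011,0,-0.028,0,-1],
  [0.013,0,-0.027,0,-1],
  [0.015,0,-0.026,0,-1],
  [0.017,0,-0.025,0,-1],
  [0,0,0,0,-1],
  [0,0,0,0,-1],
])

```text
time: 12.82
tcp_pos: [0.6675, -0.1422, 0.0775]
tcp_rot: [-0.001, 0.492, 0.871, 0.0]
force: [-2.3, 0.5, -3.8]
width: 0.0182
grasp_force: 20.1
```

```bash
python3 - <<'E'
from c import *
o=monitor.get_obs(); p=fr(o['tcp_pos']); print(o['time'],p,o['width'],o['grasp_force'],o['force'], np.hypot(p[1]+42,p[2]-1),np.arctan2(-42-p[1],p[2]-1))
E
```

```text
12.8167 [   0.3 -149.9   77.5] 0.018170406545014218 20.074326395988464 [-2.2523742   0.48933636 -3.76769573] 132.2673807104382 0.9540623826658928
```

send_rows([
  [0.019,0,-0.024,0,-1],
  [0.02,0,-0.023,0,-1],
  [0.022,0,-0.021,0,-1],
  [0.023,0,-0.02,0,-1],
  [0.025,0,-0.018,0,-1],
  [0.026,0,-0.016,0,-1],
  [0.027,0,-0.014,0,-1],
  [0.028,0,-0.012,0,-1],
])

```text
time: 13.48
tcp_pos: [0.6379, -0.0934, 0.1213]
tcp_rot: [-0.0, 0.492, 0.87, -0.0]
force: [-3.0, 2.6, -10.5]
width: 0.0173
grasp_force: 20.4
```

send_rows([
  [0.029,0,-0.01,0,-1],
  [0.029,0,-0.008,0,-1],
  [0.03,0,-0.006,0,-1],
  [0,0,0,0,-1],
  [0,0,0,0,-1],
])

```text
time: 13.9
tcp_pos: [0.6248, -0.0716, 0.1284]
tcp_rot: [-0.0, 0.492, 0.871, -0.0]
force: [-1.4, 0.3, -13.1]
width: 0.0176
grasp_force: 20.4
```

```bash
cat > g.py <<'E'
from c import *
o=monitor.get_obs(); p=fr(o['tcp_pos']); f=o['force']; print(o['time'],p,o['width'],o['grasp_force'],'F(x,y,z)clamp',np.round([f[:2]@u,f[:2]@yv,f[2]],1), np.hypot(p[1]+42,p[2]-1),np.arctan2(-42-p[1],p[2]-1))
E
python3 g.py
```

```text
13.9 [  0.2 -67.4 128.4] 0.017635857619622077 20.368242412805557 F(x,y,z)clamp [ -1.1   1.  -13.1] 129.90735160105453 0.19679169518898154
```

send_rows([
  [0.02,0,0.004,0,-1],
  [0.02,0,0,0,-1],
  [0.02,0,0,0,-1],
  [0,0,0,0,-1],
  [0,0,0,0,-1],
])

```text
time: 14.32
tcp_pos: [0.6168, -0.057, 0.1294]
tcp_rot: [0.001, 0.492, 0.87, 0.0]
force: [-3.0, -2.6, 3.6]
width: 0.0181
grasp_force: 19.8
```

```bash
python3 g.py; python3 - <<'E'
from c import *
a=snapshot('wrist'); b=snapshot('scene')
cv2.imwrite('pics/w6.png',np.hstack([a[0:330,100:460],cv2.resize(b[170:260,185:285],(360,330),interpolation=2)]))
E
```

```text
14.3167 [  0.9 -50.7 129.4] 0.018079963040567654 19.836179316043854 F(x,y,z)clamp [-3.9 -0.7  3.6] 128.6944054728099 0.06765360295258259
```

View pics/w6.png

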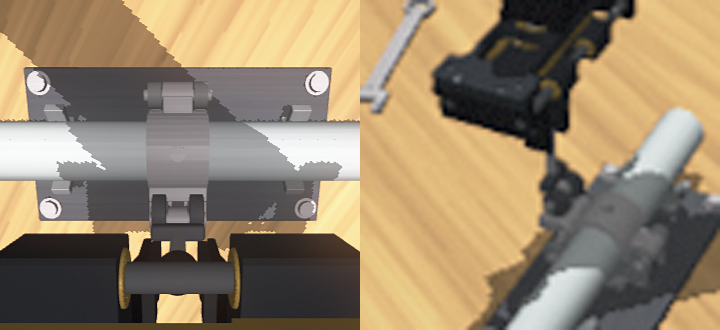

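The bolt is almost upright: the cam sits over the nose at (178,215), with the ball held at (178,265). I push on +y until it seats.

send_rows([
  [0.015,0,0,0,-1],
  [0.015,0,0,0,-1],
  [0,0,0,0,-1],
  [0,0,0,0,-1],
  [0,0,0,0,-1],
])

```text
time: 14.83
tcp_pos: [0.6123, -0.0493, 0.1292]
tcp_rot: [0.001, 0.493, 0.87, 0.001]
force: [-3.4, -2.9, 7.9]
width: 0.0179
grasp_force: 19.6
```

```bash
python3 g.py
```

```text
14.8333 [  1.  -41.9 129.2] 0.017897557521633908 19.64257724583149 F(x,y,z)clamp [-4.5 -0.7  7.9] 128.20003900155413 -0.0007800310430451352
```

send_rows([
  [0.012,0,-0.003,0,-1],
  [0.012,0,0,0,-1],
  [0,0,0,0,-1],
  [0,0,0,0,-1],
  [0,0,0,0,-1],
])

```text
time: 15.25
tcp_pos: [0.6077, -0.0421, 0.1286]
tcp_rot: [-0.0, 0.492, 0.871, 0.0]
force: [-2.8, -2.8, 2.4]
width: 0.0181
grasp_force: 19.9
```

```bash
python3 g.py; python3 - <<'E'
from c import *
a=snapshot('wrist'); b=snapshot('scene')
T=T_of('wrist')
for q in ['cam_pin','lever_ball']: print(q,[(k,fr(p)) for k,p in find(q,'wrist',T)])
for bb in (-.06,0,.04,.08): print(bb,proj(inv([0,-42-56.5*np.sin(bb),20+56.5*np.cos(bb)]),'wrist',T).round(1))
cv2.imwrite('pics/w7.png',np.hstack([cv2.resize(a[150:300,200:360],(400,375)),cv2.resize(b[170:260,185:275],(375,375),interpolation=2)]))
E
```

```text
15.25 [  0.8 -33.4 128.6] 0.018122095765403624 19.85196590423584 F(x,y,z)clamp [-3.8 -0.9  2.4] 127.88948353949984 -0.06729634423590469
cam_pin [(0.59, array([-15.3,   7.7,  61.1])), (0.58, array([ -3.7, -37.6,  92.8]))]
lever_ball [(0.74, array([  6. , -29. ,  88.5]))]
-0.06 [278.2 236.7]
0 [278.2 241.6]
0.04 [278.2 244.8]
0.08 [278.2 247.9]
```

View pics/w7.png

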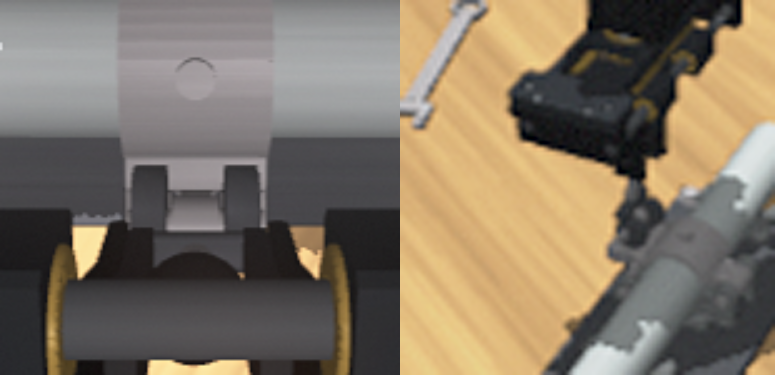

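In the crop the cam cheeks sit on the nose at (150-245,165-230), about where the home position projects. I fold the lever along its arc, which also pushes the bolt inwards.

send_rows([
  [0.012,0,0.001,0,-1],
  [0.012,0,0.002,0,-1],
  [0.012,0,0.003,0,-1],
  [0.012,0,0.003,0,-1],
  [0.012,0,0.004,0,-1],
  [0,0,0,0,-1],
  [0,0,0,0,-1],
])

```text
time: 16.03
tcp_pos: [0.5976, -0.0263, 0.1236]
tcp_rot: [-0.001, 0.492, 0.871, -0.0]
force: [0.6, -2.9, -5.7]
width: 0.0179
grasp_force: 20.2
```

```bash
python3 g.py
```

```text
16.0333 [  0.4 -14.6 123.6] 0.017937737483221555 20.237533897161484 F(x,y,z)clamp [-1.  -2.8 -5.7] 125.62451989958011 -0.2198777175179929
```

send_rows([
  [0.012,0,0.008,0,-1],
  [0.011,0,0.006,0,-1],
  [0.011,0,0.006,0,-1],
  [0.011,0,0.007,0,-1],
  [0.011,0,0.007,0,-1],
  [0.01,0,0.007,0,-1],
  [0.01,0,0.008,0,-1],
  [0,0,0,0,-1],
])

```text
time: 16.7
tcp_pos: [0.5864, -0.007, 0.1095]
tcp_rot: [0.0, 0.492, 0.871, -0.0]
force: [-0.3, -4.7, 0.7]
width: 0.018
grasp_force: 19.7
```

```bash
python3 g.py
```

```text
16.7 [  0.7   7.7 109.5] 0.01804511696007982 19.748020246624947 F(x,y,z)clamp [-2.7 -3.9  0.7] 119.3412753409314 -0.4295401062498664
```

send_rows([
  [0.009,0,0.009,0,-1],
  [0.009,0,0.009,0,-1],
  [0,0,0,0,-1],
  [0,0,0,0,-0.4],
  [0,0,0,0,-0.4],
  [0,0,0,0,-0.4],
  [0,0,0,0,-0.4],
])

```text
time: 17.28
tcp_pos: [0.5838, -0.0013, 0.1042]
tcp_rot: [-0.0, 0.492, 0.871, 0.001]
force: [-0.4, 0.1, 0.1]
width: 0.0256
grasp_force: 0.0
```

```bash
python3 g.py
```

```text
17.2833 [  1.4  14.  104.2] 0.02561818937104778 0.0 F(x,y,z)clamp [-0.3  0.3  0.1] 117.41482018893527 -0.4971716299498604
```

send_rows([
  [0,0,-0.06,0,-0.4],
  [0,0,-0.12,0,-0.4],
  [0,0,-0.06,0,-1],
  [0,0,0,0,-1],
  [0,0,0,0,-1],
  [0,0,0,0,-1],
])

```text
time: 17.78
tcp_pos: [0.5832, -0.0021, 0.1756]
tcp_rot: [-0.001, 0.492, 0.871, -0.0]
force: [-0.5, -0.3, -0.3]
width: 0.0071
grasp_force: 0.0
```

```bash
python3 g.py; python3 - <<'E'
from c import *
T=T_of('wrist'); a=snapshot('wrist')
for q in ['cam_pin','lever_ball','strap_nose']: print(q,[(k,fr(p)) for k,p in find(q,'wrist',T)])
for L in (.8,.9,1.0):
    b=L+.06-.175; print(L,np.round([-38.6+75*np.sin(b),76.4+75*np.cos(b)],1),proj(inv([0,-38.6+75*np.sin(b),76.4+75*np.cos(b)]),'wrist',T).round(1))
print('cam',proj(inv([0,-38.6,76.4]),'wrist',T))
cv2.imwrite('pics/w8.png',a)
E
```

```text
17.7833 [  0.5  13.5 175.6] 0.0070721409079640704 0.0 F(x,y,z)clamp [-0.6  0.  -0.3] 183.20865154244217 -0.3077690729669866
cam_pin [(0.58, array([  1.4,  11.5, 137.8]))]
lever_ball [(0.76, array([  4.4,  15. , 140.2]))]
strap_nose [(0.67, array([-14.5,  11.9,  60.5])), (0.66, array([ 0.1, 17.8, 67.5]))]
0.8 [  8.9 134.5] [278.7 241.4]
0.9 [ 14.4 129.5] [278.7 230.6]
1.0 [ 19.4 123.9] [278.7 220.7]
cam [278.75906206 272.56850998]
```

View pics/w8.png

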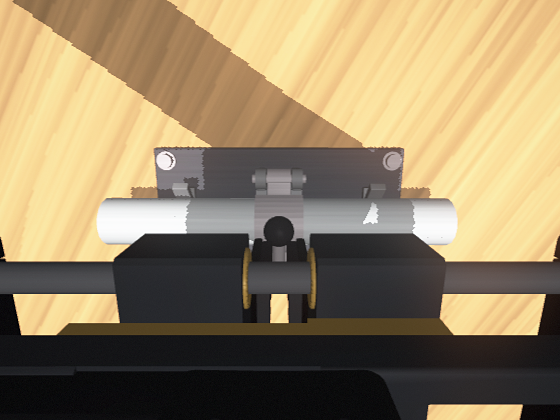

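The ball is at (279,231), which matches lever ≈0.9 with the bolt home. I push down on its top with the fingers shut.

send_rows([
  [0,0,0.06,0,-1],
  [0.003,0,0.045,0,-1],
  [0,0,0.01,0,-1],
  [0.01,0,0.012,0,-1],
  [0.009,0,0.012,0,-1],
  [0,0,0,0,-1],
])

```text
time: 18.48
tcp_pos: [0.5802, 0.0025, 0.135]
tcp_rot: [0.0, 0.492, 0.87, -0.0]
force: [-1.0, -1.0, 1.0]
width: 0.0009
grasp_force: 0.7
```

```bash
python3 g.py
```

```text
18.4833 [  0.3  19.1 135. ] 0.0008966442418828714 0.6691116001456976 F(x,y,z)clamp [-1.3 -0.3  1. ] 147.27257042640358 -0.4278075993506156
```

send_rows([
  [0.007,0,0.012,0,-1],
  [0.009,0,0.016,0,-1],
  [0.008,0,0.02,0,-1],
  [0.008,0,0.022,0,-1],
  [0.006,0,0.022,0,-1],
  [0,0,0,0,-1],
])

```text
time: 18.98
tcp_pos: [0.5738, 0.0165, 0.1073]
tcp_rot: [-0.002, 0.491, 0.871, 0.002]
force: [-1.3, 2.5, 3.4]
width: 0.0001
grasp_force: 1.6
```

```bash
python3 g.py
```

```text
18.9833 [  2.   34.3 107.3] 8.677178885552103e-05 1.624345761956647 F(x,y,z)clamp [0.2 2.8 3.4] 130.84869124297728 -0.6225593610502331
```

send_rows([
  [0.003,0,0.02,0,-1],
  [0.003,0,0.02,0,-1],
  [0.001,0,0.02,0,-1],
  [0,0,0.015,0,-1],
  [0,0,0.01,0,-1],
  [0,0,0,0,-1],
  [0,0,0,0,-1],
])

```text
time: 19.57
tcp_pos: [0.574, 0.0181, 0.0842]
tcp_rot: [-0.001, 0.491, 0.871, 0.003]
force: [-6.2, 4.8, 14.0]
width: 0.0005
grasp_force: 6.9
```

```bash
python3 g.py
```

```text
19.5667 [ 3.1 35.6 84.2] 0.0004956406787669401 6.924513000994921 F(x,y,z)clamp [-2.9  7.3 14. ] 113.77170122662314 -0.7505863619315756
```

send_rows([
  [0,-0.004,0.01,0,-1],
  [0,0,0.008,0,-1],
  [0,0,0,0,-1],
  [0,0,0,0,-1],
])

```text
time: 19.9
tcp_pos: [0.5742, 0.0186, 0.0822]
tcp_rot: [-0.001, 0.491, 0.871, 0.004]
force: [-11.4, 6.6, 33.0]
width: 0.0002
grasp_force: 16.2
```

```bash
python3 g.py
```

```text
19.9 [ 3.5 36.  82.2] 0.00019666237276332862 16.219081208109856 F(x,y,z)clamp [-6.4 11.5 33. ] 112.59413839094822 -0.7653003672988572
```

The reading climbs to 33 N with little travel, so the lever is at its stop. I lift off and look.

send_rows([
  [0,0,-0.03,0,-1],
  [0,0,-0.1,0,-1],
  [0,0,-0.13,0,-1],
  [0,0,-0.13,0,-1],
  [0,0,0,0,-1],
  [0,0,0,0,-1],
  [0,0,0,0,-1],
  [0,0,0,0,-1],
])

```text
time: 20.57
tcp_pos: [0.5716, 0.0142, 0.192]
tcp_rot: [-0.001, 0.492, 0.871, -0.0]
force: [0.0, 0.4, -0.3]
width: 0.0002
grasp_force: 0.0
```

```bash
python3 g.py; python3 - <<'E'
from c import *
T=T_of('wrist'); a=snapshot('wrist')
for L in (1.5,1.6,1.7):
    b=L+.06-.175; print(L,proj(inv([0,-38.6+75*np.sin(b),76.4+75*np.cos(b)]),'wrist',T).round(1))
print('cam',proj(inv([0,-38.6,76.4]),'wrist',T))
print('plate',[proj(inv([x,y,10]),'wrist',T).round() for x,y in [(-120,-62),(120,62)]])
cv2.imwrite('pics/w9.png',a)
E
```

```text
20.5667 [ -1.   33.5 192. ] 0.00019322907171377674 0.0 F(x,y,z)clamp [ 0.2  0.3 -0.3] 205.3807439854087 -0.3764376834698959
1.5 [280.8 209. ]
1.6 [280.8 205.7]
1.7 [280.7 203.4]
cam [280.62950777 285.6198265 ]
plate [array([171., 278.]), array([399., 164.])]
```

View pics/w9.png

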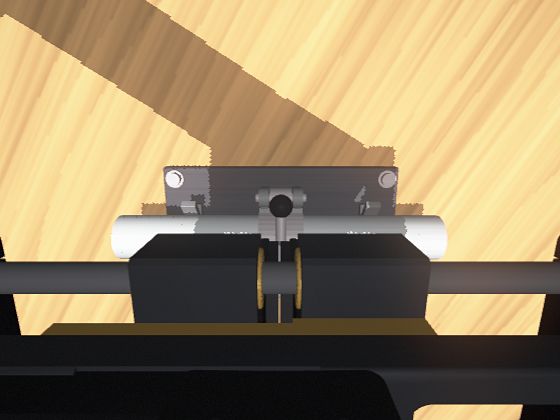

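The ball is at (281,206), matching the fully-down projection once the roughly 3 px plate offset is allowed for. The tube still lies centred from (112,235) to (446,235), and the gripper is clear, so I hand in.

```bash
python3 -c "
from station import sign_off
print(sign_off())"
```

```text
the job is handed in; nothing more can be done
None
```

I clamped the tube and handed the job in at about 20.6 s of the 54 s allowed. By camera and force readings, the strap is down, the bolt is home in the slot and the lever is at its stop. The hand-in returned no verdict, and I couldn't measure the pad force directly.

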